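Seat a controller module on a programming jig and hold it down

ROBOT

A 6-joint arm with a two-finger parallel gripper is mounted at the origin on a cart in front of the work surface, level with it; the furniture and walls round the work are solid. World frame = base frame: x ahead of the robot, y to its left, z up, the work surface at z = 0. Lengths are in m, angles in rad, forces in N, time in s.
With the tool pointing down it reaches from about 0.375 to 0.9 m from the base axis. Payload 3.1 kg.
Tool frame: the origin (TCP) lies midway between the tips of the shut fingers; the grasp point (between the pads) lies 19 mm behind it (manip.tcp_to_grasp is the distance from the TCP to the grasp point, in m); z points along the fingers, y is the line along which they close (so a half turn about z gives the same grasp; the last joint's range is limited). The gripper opens to 85 mm and grips with 20 to 120 N. Pads are 22 mm wide; open, the fingers measure 114 mm over their backs; the gripper's body (76 mm by 85 mm) begins 54 mm behind the grasp point. The pads swing forward as they close: fully open they stand 13 mm farther back than shut.
Start: joints at [-1.482, 0.527, 1.433, -0, 1.181, -0.178], TCP at [0.165, -0.603, 0.231] pointing down, gripper open.
Joint ranges: [-3.08, 3.08], [-0.75, 2.2], [0.22, 2.44], [-1.43, 4.57], [0, 2.65], [-2.85, 2.85]. Speed limits (rad/s): [2.79, 2.79, 3.14, 3.14, 3.14, 3.14].

INTERFACE

Orientations are given as a unit quaternion [x, y, z, w].
In Python, from station import manip gives the robot as it stands. The module is installed in compiled form; this text tells all that it offers.
- The arm moves only by the shell command python3 -m crank 'ROWS' [OPENING] [FORCE]. ROWS is JSON, a list of rows, each a list of 2 entries, a list of its own where there are three numbers: the shift along the tool's x, y, z in cm, then the turn about the tool's z in degrees. In form: [[[x, y, z], spin], ...]. A call has 1 to 10 rows; each row is the pose to reach, as a shift and turn from the pose commanded when the call began, along the tool's axes at that moment; what a row does not reach only later rows make up. A row lasts 1/10 s, in which the tool goes at most 50 mm and 8.59 degrees, less where a joint would pass 70% of its speed; a pose out of reach is approached as far as the arm can. A call with a gripper value outside its range is refused whole. OPENING is the finger opening in cm, from 0 to 8.54, set as the call begins (- or left out, the last holds). The fingers move at their own pace and stop on an object; FORCE is the grip in N (left out, the last holds). Time passes only in rows, so rows that repeat a pose let the fingers close. It gives the time, the measured TCP pose, the force and the opening at its end, in the units of the state.
- manip.sense(): the state, without advancing time (a new reading comes with each control period).
- manip.snapshot(name): name is "scene" or "top"; returns the picture (480x640x3 uint8, red, green, blue); there is no depth.
- manip.camera_params(name): a dict with "fx", "fy", "cx", "cy" (pixels), "k1" (the pictures are not rectified: a ray, as slopes to the right and down, at radius r is drawn at 1 + k1 r^2 times it, then the intrinsics apply), "pose" (4x4, takes a point from camera to world coordinates). Camera axes: x right, y up, looking along -z (the intrinsics and any distortion apply to the point x, -y, -z); pixel columns grow to the right and rows downward; lengths in m; the calibration is good to about 2 mm. A picture is of the moment at which its call begins. camera_params takes no time and is no camera call.
- manip.sign_off(): hands the job in, once; it reports no verdict.
The state is a dict: "t": time; "q": joint angles; "qd": joint speeds; "tau": joint torques, N m; "tcp_pos": TCP position; "tool_rot": TCP orientation; "force": force on the tool from outside, world axes, zero at the start; "ft_torque": the same for the moment, N m; "finger_gap": opening from 0.0 (shut) to 1.0 (fully open).
Only numpy, scipy, OpenCV 4.12 (cv2) and the standard library are available. Lean on these libraries where they do the work, as an engineer would, in place of code of your own. Each camera call takes 0.05 s, during which the arm holds its last target. There are 200 camera calls.

TASK

Put the green controller module on the black programming jig: hold it level and square over the sprung nest (either end first), lower it and, where need be, slide it about until the hole in its underside finds the brass locating pin hidden beneath it and it drops flat onto the nest, then press it down until the nest has sunk fully home. Finish while still holding the module pressed down, without letting go, and leave the other things on the bench where they are.

Things in the scene. Friction and masses are not known exactly. Their poses are not given: they have to be found in the camera images.
- module_grip (a point): Loose controller module, 0.14-0.26 kg, on the bench: green tray 100 (x) x 64 (y) x 10 mm with an aluminium block 44 (x) x 24 (y) mm on its middle, 10 to 52 mm above the underside: the handle, gripped across its 24 mm (y). Black terminal strips, to 18 mm above the underside, at the ends, 33-45 mm from the middle along x. This point: inside the block, 34 mm above the underside; z up.
- module_hole (a point): Middle of the module's underside, where a round blind hole 13 mm wide, slightly chamfered at its mouth, goes 20 mm straight up: it fits over the pin. Axes as the module's: x along its length, z up. The module is the same either way round (half a turn).
- nest_top (a point): Middle of the nest's upper face: grey plate 104 (x) x 68 (y) mm with rows of brass contacts, on springs, 30 mm above the bench when up; this point sinks with it. z up. The module belongs flat on it, centre on centre, lengthways. The jig's base under it is a black plate 130 x 100 mm, 14 mm high, fixed to the bench, lengthways too; a socket at one end reaches 20 mm.
- pin_tip (a point): Top of the brass locating pin fixed in the jig's base, 10 mm thick, tapered in its last 4 mm to 5 mm. It stands up through the middle of the nest, its top 40 mm above the bench, 10 mm above the raised nest; it does not sink.
- nest (a joint): How far the nest is pressed down, m: 0 up, 0.008 fully home at its stop. It starts to sink at about 6.5 N in all and is home at about 13 N, the module's weight of 1.4 to 2.6 N included.
- insulating_tape: Bystander, to be left alone: roll of black insulating tape, 60 mm across, 18 high; origin in the middle of its underside.
- magnetic_dish: Bystander, to be left alone: round steel dish, 93 mm across, 14 high; origin in the middle of its underside.
- small_fan: Bystander, to be left alone: square black fan, 50x50x15 mm; origin in the middle of its underside.
- battery: Bystander, to be left alone: white and green block battery, 26x47x17 mm, lying flat; origin in the middle of its underside.
- flux_jar: Bystander, to be left alone: small jar with yellow label and black lid, 52 mm across, 36 high. (Between it and the work a blue vice, 132 mm high, is fixed to the bench at x 0.44 to 0.64, y -0.12 to 0.00 m: pass over it); origin in the middle of its underside.

How it is judged:
By the outcome, as a careful person would: the job done as asked, in the order asked, and still so for the second after the job is handed in, while the arm keeps its last pose, push and grip.
It also fails if it takes over 38 s, if anything falls off the work surface, if the arm or the gripper's body presses on something with over 40 N, if the wrist force passes 120 N, or if a joint passes its speed limit or range.

## Working session

There is one attempt and no reset: what is moved stays moved. The work goes in short steps, Python scripts to look and compute and a shell command to move; the robot and the scene stay as the last step left them, time stands still between calls to the robot, and variables do not carry over. Pictures are saved under pics/ and viewed, on a budget of 10 in all, crops included, one or two more only if the job needs it, and the job is handed in when it is done.

```bash
mkdir -p pics; cat > h.py <<'E'
import numpy as np, cv2
from station import manip
from scipy.spatial.transform import Rotation as R
def snap(n,f):
    im=manip.snapshot(n); cv2.imwrite('pics/'+f,im[:,:,::-1]); return im
def ray(n,u,v):
    c=manip.camera_params(n); x=(u-c['cx'])/c['fx']; y=(v-c['cy'])/c['fy']
    rd=np.hypot(x,y); r=rd
    for _ in range(30): r=rd/(1+c['k1']*r*r)
    s=r/rd if rd>0 else 1
    P=np.array(c['pose']); return P[:3,3],P[:3,:3]@np.array([x*s,-y*s,-1])
def at(n,u,v,z):
    o,d=ray(n,u,v); return o+d*(z-o[2])/d[2]
def proj(n,p):
    c=manip.camera_params(n); P=np.array(c['pose']); q=P[:3,:3].T@(np.array(p)-P[:3,3])
    x,y=q[0]/-q[2],-q[1]/-q[2]; f=1+c['k1']*(x*x+y*y)
    return np.array([c['cx']+c['fx']*x*f,c['cy']+c['fy']*y*f])
E
python3 - <<'E'
from h import *
snap('scene','s0.png'); snap('top','t0.png')
print(manip.sense(), manip.tcp_to_grasp)
for n in('scene','top'): print(manip.camera_params(n))
E
```

```text
{'t': 0.1, 'q': array([-1.48149021e+00,  5.28341835e-01,  1.43373661e+00,  1.62805463e-05,
        1.18143420e+00, -1.78460458e-01]), 'qd': array([-0.00107816, -0.0014028 , -0.00286397, -0.00121975, -0.00045161,
        0.00054863]), 'tau': array([-5.20505764e-04, -4.43304956e+01, -1.78586698e+01, -2.79903370e-04,
        3.89703404e-03, -1.18089329e-05]), 'tcp_pos': array([ 0.16536094, -0.60207441,  0.23046271]), 'tool_rot': array([ 9.91050969e-01,  1.33480543e-01,  5.03003153e-05, -9.58707857e-04]), 'force': array([-0.87441993,  0.28565202, -0.73385907]), 'ft_torque': array([-0.02059417, -0.04839041, -0.05083344]), 'finger_gap': 0.997569373038258} 0.0187
{'fx': 554.2680396597756, 'fy': 554.2680396597756, 'cx': 310.9661810756643, 'cy': 239.34609848948529, 'k1': -0.08178826959207224, 'pose': array([[-0.8713511 ,  0.24162878, -0.42703957, -0.01176939],
       [-0.49037978, -0.45826926,  0.74129411,  1.21496674],
       [-0.01658111,  0.85533901,  0.51780329,  0.77258136],
       [ 0.        ,  0.        ,  0.        ,  1.        ]])}
{'fx': 472.8275542706228, 'fy': 472.8275542706228, 'cx': 327.586784492997, 'cy': 231.98815158878182, 'k1': -0.12709732300646198, 'pose': array([[ 0.04162752,  0.97765153, -0.20606947,  0.33608094],
       [-0.99911892,  0.04183446, -0.00335482,  0.16825302],
       [ 0.00534096,  0.20602756,  0.97853161,  1.11496094],
       [ 0.        ,  0.        ,  0.        ,  1.        ]])}
```

View pics/t0.png

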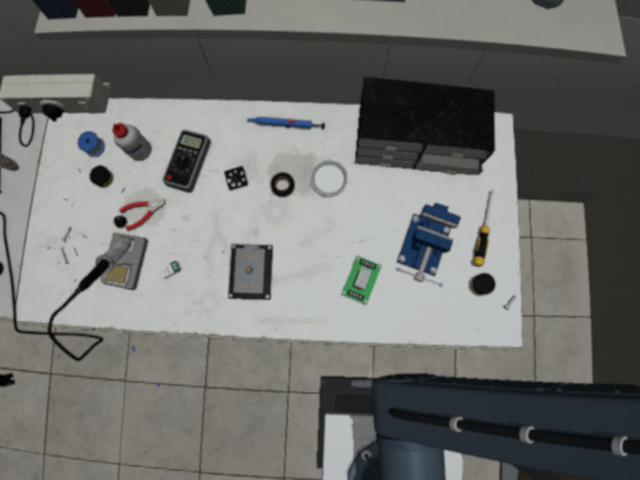

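View pics/s0.png

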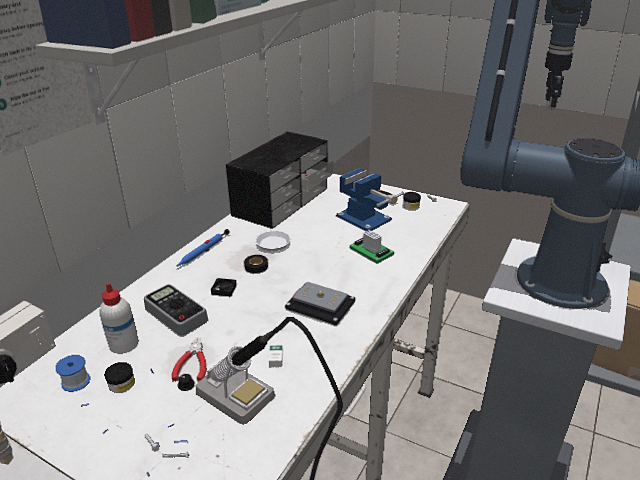

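The module is at about (362,279) and the jig at (250,271) in the top view. In the scene view they are at (372,247) and (320,300). I'll enlarge both.

```bash
python3 - <<'E'
from h import *
t=cv2.imread('pics/t0.png'); s=cv2.imread('pics/s0.png')
def crop(i,x,y,w,h): return cv2.resize(i[y:y+h,x:x+w],(400,300),interpolation=cv2.INTER_CUBIC)
a=np.vstack([np.hstack([crop(t,322,249,80,60),crop(t,210,241,80,60)]),np.hstack([crop(s,332,217,80,60),crop(s,280,270,80,60)])])
cv2.imwrite('pics/c0.png',a)
hsv=cv2.cvtColor(t,cv2.COLOR_BGR2HSV)
m=cv2.inRange(hsv,(50,120,60),(75,255,255)); m[:,:330]=0;m[:240]=0;m[310:]=0;m[:,395:]=0
ys,xs=np.nonzero(m); r=cv2.minAreaRect(np.c_[xs,ys].astype(np.float32)); print(len(xs),r)
c=np.array([at('top',u,v,.009)[:2] for u,v in cv2.boxPoints(r)]); print(c,c.mean(0))
d=np.diff(np.vstack([c,c[:1]]),axis=0); print(np.hypot(*d.T),np.degrees(np.arctan2(d[:,1],d[:,0])))
E
```

```text
480 ((360.76800537109375, 280.10308837890625), (24.913145065307617, 39.12871551513672), 21.037511825561523)
[[0.42304756 0.13204857]
 [0.51054814 0.10192429]
 [0.49147174 0.04634072]
 [0.4044466  0.07720431]] [0.45737851 0.08937947]
[0.09254092 0.05876599 0.092336   0.05791278] [ -18.9973211  -108.9423267   160.47288038   71.26513546]
```

View pics/c0.png

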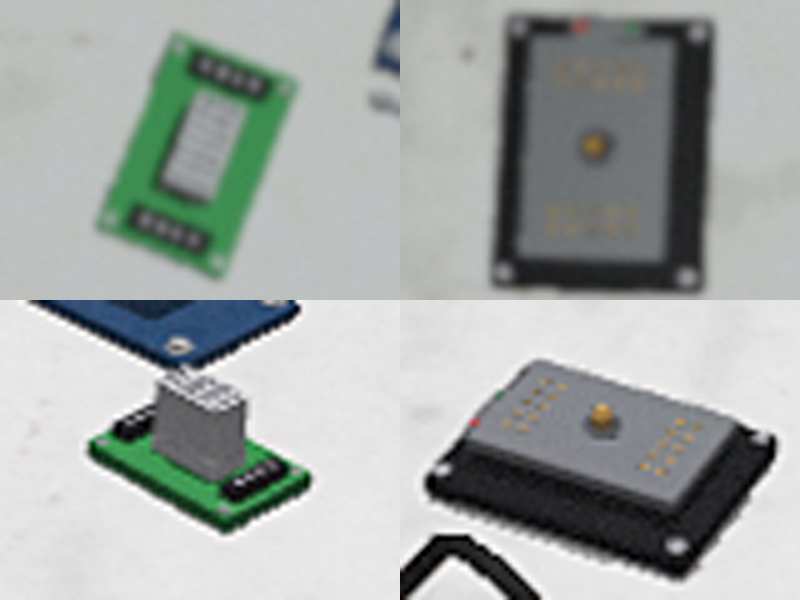

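```bash
cat > fit.py <<'E'
from h import *
from scipy.optimize import least_squares
def fit(obs,x0):
    # obs: (cam,u,v,[local x,y,z])
    def f(p):
        c,s=np.cos(p[2]),np.sin(p[2]); return np.concatenate([proj(n,[p[0]+c*l[0]-s*l[1],p[1]+s*l[0]+c*l[1],l[2]])-[u,v] for n,u,v,l in obs])
    r=least_squares(f,x0,loss='soft_l1'); return r.x,r.fun.reshape(-1,2).round(1)
E
python3 - <<'E'
from fit import *
def c(cam,x0,y0,u,v): return cam,x0+(u+.5)/5-.5,y0+(v+.5)/5-.5
T=lambda u,v,l:(*c('top',322,249,u,v),l); S=lambda u,v,l:(*c('scene',332,217,u,v),l)
J=lambda u,v,l:(*c('top',210,241,u,v),l); K=lambda u,v,l:(*c('scene',280,270,u,v),l)
# module: image up = +x, image left=+y (top)
m=[T(175,35,[.05,.032,.01]),T(298,80,[.05,-.032,.01]),T(222,277,[-.05,-.032,.01]),T(97,228,[-.05,.032,.01])]
ms=[S(88,140,[.05,.032,.01]),S(228,220,[-.05,.032,.01]),S(311,177,[-.05,-.032,.01])]
j=[J(128,38,[.052,.034,.03]),J(277,39,[.052,-.034,.03]),J(266,262,[-.052,-.034,.03]),J(117,258,[-.052,.034,.03]),J(193,145,[0,0,.04]),
 J(107,17,[.065,.05,.014]),J(313,20,[.065,-.05,.014]),J(305,290,[-.065,-.05,.014]),J(92,287,[-.065,.05,.014])]
js=[K(188,142,[.052,.034,.03]),K(400,203,[-.052,.034,.03]),K(460,120,[-.052,-.034,.03]),K(201,106,[0,0,.04])]
js=[K(68,142,[.052,.034,.03]),K(280,203,[-.052,.034,.03]),K(338,118,[-.052,-.034,.03]),K(201,106,[0,0,.04])]
for nm,o,x0 in [('m top',m,[.457,.089,-.3]),('m scene',ms,[.457,.089,-.3]),('m both',m+ms,[.457,.089,-.3]),('j top',j,[.46,.33,0]),('j sc',js,[.46,.33,0]),('j both',j+js,[.46,.33,0])]:
    x,r=fit(o,x0); print(nm,x.round(4),np.degrees(x[2]).round(2)); print(r.tolist())
print(at('top',*c('top',210,241,193,145)[1:],.04),at('scene',*c('scene',280,270,201,106)[1:],.04))
E
```

```text
m top [ 0.4586  0.0885 -0.3392] -19.44
[[-0.4, -0.7], [0.3, 0.2], [0.3, 0.4], [-0.3, -0.0]]
m scene [ 0.4571  0.0887 -0.3607] -20.67
[[-0.0, 0.3], [-0.4, 0.1], [0.5, -0.4]]
m both [ 0.4582  0.0884 -0.3423] -19.61
[[-0.3, -0.6], [0.3, 0.4], [0.3, 0.6], [-0.3, 0.1], [-0.4, 0.3], [-0.4, -0.1], [0.2, -0.8]]
j top [0.4665 0.3496 0.0283] 1.62
[[0.5, -0.4], [-0.4, -0.1], [0.1, -0.0], [0.4, 0.2], [0.2, 0.1], [-0.5, -0.5], [0.2, -0.4], [-0.2, 0.7], [-0.3, 0.4]]
j sc [0.4651 0.3512 0.0642] 3.68
[[-0.9, -0.1], [-0.1, -0.1], [0.5, -0.5], [0.3, 0.8]]
j both [0.4662 0.3497 0.0322] 1.84
[[0.3, -0.2], [-0.5, -0.0], [0.1, 0.1], [0.5, 0.4], [0.2, 0.2], [-0.6, -0.3], [0.0, -0.4], [-0.1, 0.7], [-0.3, 0.6], [-1.1, -1.2], [-1.0, -0.3], [0.5, -0.4], [0.2, 0.4]]
[0.46661686 0.35013942 0.04      ] [0.46722994 0.34873232 0.04      ]
```

```bash
python3 -m crank '[[[30.7,-23,0],34.8],[[30.7,-23,0],34.8],[[30.7,-23,0],34.8],[[30.7,-23,0],34.8],[[30.7,-23,0],34.8],[[30.7,-23,0],34.8],[[30.7,-23,0],34.8],[[30.7,-23,0],34.8],[[30.7,-23,0],34.8],[[30.7,-23,0],34.8]]' 8.5 40
cat > to.py <<'E'
# shift in tool axes (cm) and spin to reach a TCP x,y,z,yaw(deg) in world
import sys; from h import *
x,y,z,w=map(float,sys.argv[1:5]); s=manip.sense(); r=R.from_quat(s['tool_rot']).as_matrix()
yaw=np.degrees(np.arctan2(r[1,0],r[0,0])); print('now',s['t'],s['tcp_pos'].round(4),'yaw',yaw.round(2),'q',s['q'].round(2),'F',s['force'].round(1),'gap',round(s['finger_gap'],3), 'tilt',np.degrees(r[:2,2]).round(2))
print('shift cm',(r.T@(np.array([x,y,z])-s['tcp_pos'])*100).round(2),'spin',round(yaw-w,2))
E
python3 to.py .458 .0885 .10 -19.5
```

```text
t: 1.1
tcp_pos: [0.4009, -0.299, 0.2311]
tool_rot: [0.986, -0.168, -0.0, 0.0]
force: [0.4, -0.9, 0.2]
finger_gap: 0.991
now 1.1 [ 0.4009 -0.299   0.2311] yaw -19.32 q [-0.86  0.36  1.74 -0.    1.04  1.04] F [ 0.4 -0.9  0.2] gap 0.991 tilt [-0.03 -0.01]
shift cm [ -7.42 -38.46  13.11] spin 0.18
```

```bash
python3 -m crank '[[[-7.4,-38.5,0],0],[[-7.4,-38.5,0],0],[[-7.4,-38.5,0],0],[[-7.4,-38.5,0],0],[[-7.4,-38.5,0],0],[[-7.4,-38.5,0],0],[[-7.4,-38.5,0],0],[[-7.4,-38.5,0],0],[[-7.4,-38.5,13],0],[[-7.4,-38.5,13],0]]'
python3 -m crank '[[[0,0,3],0],[[0,0,3],0],[[0,0,3],0],[[0,0,3],0]]'
python3 - <<'E'
from h import *
t=snap('top','t1.png')[:,:,::-1]; s=snap('scene','s1.png')[:,:,::-1]
f=lambda i,x,y:cv2.resize(i[y:y+75,x:x+50],(400,600),interpolation=cv2.INTER_CUBIC)
cv2.imwrite('pics/c1.png',np.hstack([f(t,337,240),f(s,350,195)]))
E
python3 to.py .458 .0885 .014 -19.5
```

```text
t: 2.1
tcp_pos: [0.4618, 0.0881, 0.1316]
tool_rot: [0.986, -0.168, 0.004, -0.0]
force: [0.1, -0.3, 0.1]
finger_gap: 0.989
t: 2.5
tcp_pos: [0.4608, 0.0872, 0.1028]
tool_rot: [0.986, -0.17, 0.002, -0.0]
force: [1.0, 0.4, 0.1]
finger_gap: 0.994
now 2.6 [0.4606 0.0875 0.1031] yaw -19.5 q [-0.05  0.54  1.94 -0.    0.66  1.86] F [-0.6  1.3 -0.8] gap 0.996 tilt [ 0.24 -0.02]
shift cm [-0.32  0.    8.91] spin 0.0
```

View pics/c1.png

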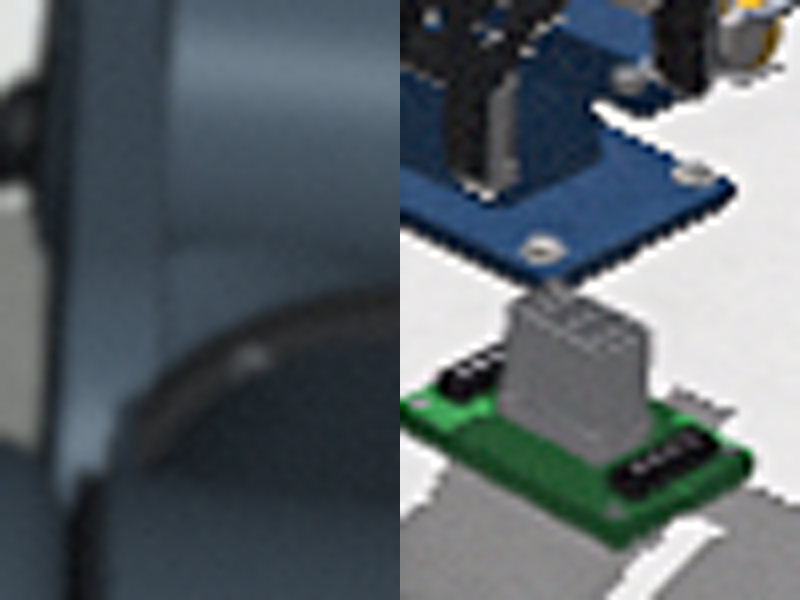

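The block's top is at (575,310) in the crop, under the midpoint of the fingers at about (580,140). That matches the estimate, so I'm descending.

```bash
python3 -m crank '[[[-0.3,0,2],0],[[-0.3,0,4],0],[[-0.3,0,6],0],[[-0.3,0,8],0],[[-0.3,0,8.9],0],[[-0.3,0,8.9],0],[[-0.3,0,8.9],0]]'
python3 to.py .458 .0885 .014 -19.5
```

```text
t: 3.3
tcp_pos: [0.4569, 0.0889, 0.0132]
tool_rot: [0.986, -0.169, 0.001, -0.0]
force: [0.2, -0.2, 0.5]
finger_gap: 0.994
now 3.3 [0.4569 0.0889 0.0132] yaw -19.46 q [-0.05  0.73  1.98 -0.    0.43  1.86] F [ 0.2 -0.2  0.5] gap 0.994 tilt [ 0.09 -0.01]
shift cm [ 0.12  0.01 -0.08] spin 0.04
```

```bash
python3 -m crank '[[[0.1,0,0],0],[[0.1,0,0],0],[[0.1,0,0],0],[[0.1,0,0],0],[[0.1,0,0],0],[[0.1,0,0],0],[[0.1,0,0],0],[[0.1,0,0],0],[[0.1,0,0],0],[[0.1,0,0],0]]' 0 70
python3 - <<'E'
from h import *
s=snap('scene','s2.png')[:,:,::-1]
cv2.imwrite('pics/c2.png',cv2.resize(s[190:280,320:440],(800,600),interpolation=cv2.INTER_CUBIC))
E
python3 to.py .458 .0885 .10 -19.5
```

```text
t: 4.3
tcp_pos: [0.4574, 0.0886, 0.0128]
tool_rot: [0.986, -0.169, 0.0, -0.0]
force: [-0.5, -0.7, 6.1]
finger_gap: 0.274
now 4.35 [0.4574 0.0887 0.0127] yaw -19.46 q [-0.05  0.73  1.98 -0.    0.43  1.86] F [-0.5 -0.8  6.9] gap 0.271 tilt [ 0.03 -0.  ]
shift cm [ 0.07 -0.01 -8.73] spin 0.04
```

View pics/c2.png

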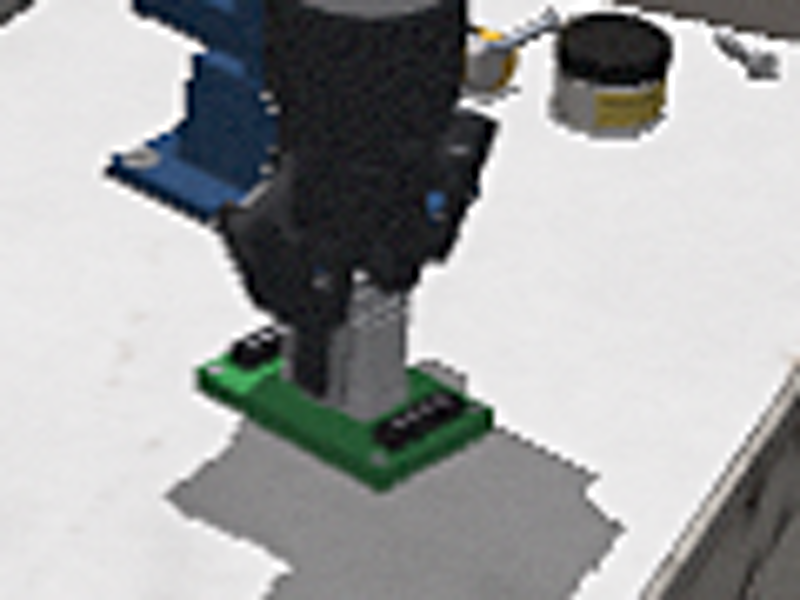

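Gripped: the gap is 0.27, about 23 mm, and the finger is centred on the block near (315,350). Lifting and carrying.

```bash
python3 -m crank '[[[0,0,-1],0],[[0,0,-3],0],[[0,0,-6],0],[[0,0,-9],0],[[0,0,-10],0],[[0,0,-10],0]]'
python3 to.py .4664 .3497 .11 1.8
```

```text
t: 4.95
tcp_pos: [0.4579, 0.0887, 0.1135]
tool_rot: [0.986, -0.169, 0.002, -0.0]
force: [0.3, -0.2, -3.3]
finger_gap: 0.275
now 4.95 [0.4579 0.0887 0.1135] yaw -19.45 q [-0.05  0.52  1.93  0.    0.69  1.86] F [ 0.3 -0.2 -3.3] gap 0.275 tilt [ 0.19 -0.01]
shift cm [ -7.89 -24.89   0.35] spin -21.25
```

```bash
python3 -m crank '[[[-1.3,-4,0],-4],[[-2.6,-8,0],-8],[[-3.9,-12,0],-12],[[-5.2,-16,0],-16],[[-6.5,-20,0],-20],[[-7.4,-23.4,0],-21.3],[[-7.9,-24.9,0],-21.3],[[-7.9,-24.9,0],-21.3],[[-7.9,-24.9,0],-21.3]]'
python3 - <<'E'
from h import *
t=snap('top','t3.png')[:,:,::-1]; s=snap('scene','s3.png')[:,:,::-1]
f=lambda i,x,y:cv2.resize(i[y:y+120,x:x+80],(400,600),interpolation=cv2.INTER_CUBIC)
cv2.imwrite('pics/c3.png',np.hstack([f(t,210,221),f(s,280,210)]))
E
python3 to.py .4664 .3497 .065 1.8
```

```text
t: 5.85
tcp_pos: [0.4643, 0.3486, 0.1108]
tool_rot: [1.0, 0.016, -0.002, 0.001]
force: [-0.2, -0.9, -2.6]
finger_gap: 0.271
now 5.95 [0.4649 0.348  0.1115] yaw 1.76 q [ 0.45  0.63  1.65 -0.    0.87  1.99] F [-0.1 -0.5 -2.3] gap 0.266 tilt [-0.14 -0.09]
shift cm [ 0.16 -0.17  4.65] spin -0.04
```

View pics/c3.png

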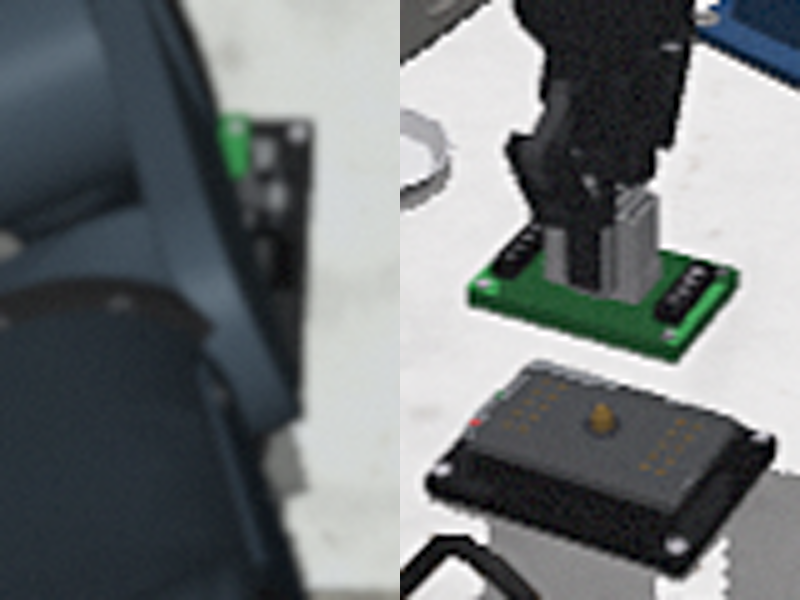

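```bash
python3 - <<'E'
from fit import *
K=lambda u,v,l:('scene',280+(u+.5)/5-.5,210+(v+.5)/5-.5,l)
z=.1087
m=[K(69,288,[.05,.032,z]),K(273,348,[-.05,.032,z]),K(339,272,[-.05,-.032,z])]
x,r=fit(m,[.465,.349,.03]); print(x.round(4),np.degrees(x[2]),r.tolist())
j=[K(68,442,[.052,.034,.03]),K(280,503,[-.052,.034,.03]),K(338,418,[-.052,-.034,.03]),K(201,406,[0,0,.04])]
x,r=fit(j,[.465,.349,.03]); print(x.round(4),np.degrees(x[2]),r.tolist())
E
```

```text
[0.465  0.3496 0.0143] 0.818930399567267 [[-0.8, -0.2], [0.3, 0.1], [0.4, 0.0]]
[0.4651 0.3512 0.0642] 3.676012779279391 [[-0.9, -0.1], [-0.1, -0.1], [0.5, -0.5], [0.3, 0.8]]
```

```bash
python3 -m crank '[[[0.16,-0.17,1],0],[[0.16,-0.17,2],0],[[0.16,-0.17,3],0],[[0.16,-0.17,4],0],[[0.16,-0.17,5],0],[[0.16,-0.17,5.4],0],[[0.16,-0.17,5.4],0],[[0.16,-0.17,5.4],0],[[0.16,-0.17,5.4],0]]'
python3 - <<'E'
from h import *
s=snap('scene','s4.png')[:,:,::-1]
cv2.imwrite('pics/c4.png',cv2.resize(s[235:310,280:380],(800,600),interpolation=cv2.INTER_CUBIC))
E
python3 to.py .4664 .3497 .05 1.8
```

```text
t: 6.85
tcp_pos: [0.4676, 0.3518, 0.0588]
tool_rot: [1.0, 0.016, 0.001, -0.0]
force: [-0.3, 0.1, -2.9]
finger_gap: 0.269
now 6.9 [0.4675 0.3518 0.0588] yaw 1.85 q [0.45 0.72 1.66 0.   0.76 1.99] F [-0.2  0.  -2.7] gap 0.274 tilt [0.06 0.03]
shift cm [-0.12  0.21  0.88] spin 0.05
```

View pics/c4.png

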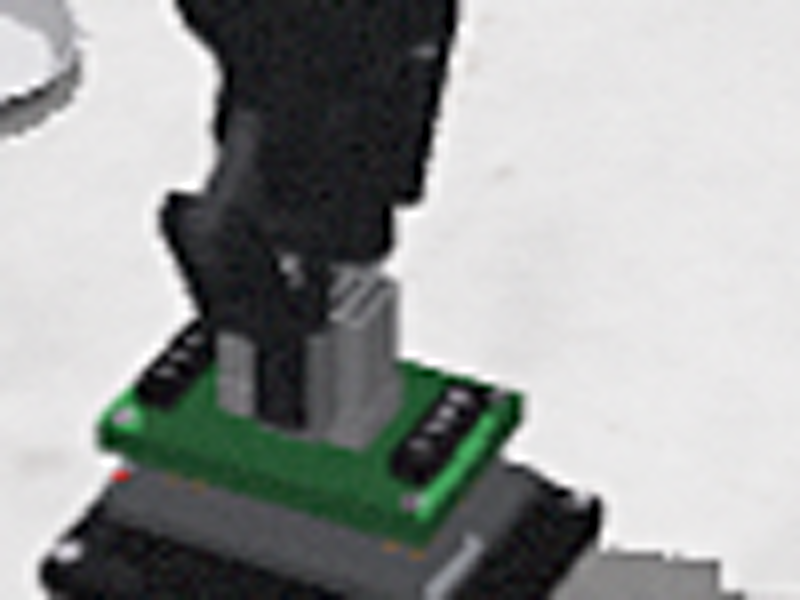

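```bash
python3 - <<'E'
from fit import *
K=lambda u,v,l:('scene',280+(u+.5)/8-.5,235+(v+.5)/8-.5,l)
z=.056
m=[K(99,428,[.05,.032,z]),K(425,520,[-.05,.032,z]),K(522,402,[-.05,-.032,z])]
x,r=fit(m,[.465,.349,.03]); print(x.round(4),np.degrees(x[2]),r.tolist())
E
python3 -m crank '[[[-0.1,0.2,0.1],0],[[-0.1,0.2,0.3],0],[[-0.1,0.2,0.5],0],[[-0.1,0.2,0.5],0]]'
python3 to.py .4664 .3497 .05 1.8
```

```text
[0.4677 0.3538 0.0356] 2.03972401252089 [[-0.5, -0.2], [0.1, 0.6], [0.4, -0.6]]
t: 7.3
tcp_pos: [0.466, 0.3494, 0.053]
tool_rot: [1.0, 0.016, -0.0, 0.0]
force: [0.4, 1.1, -2.0]
finger_gap: 0.274
now 7.3 [0.466  0.3494 0.053 ] yaw 1.84 q [0.45 0.72 1.67 0.   0.75 1.99] F [ 0.4  1.1 -2. ] gap 0.274 tilt [-0.03 -0.01]
shift cm [ 0.04 -0.03  0.3 ] spin 0.04
```

```bash
python3 -m crank '[[[0,0,0.1],0],[[0,0,0.2],0],[[0,0,0.3],0],[[0,0,0.3],0]]'
python3 to.py .4664 .3497 .0435 1.8
```

```text
t: 7.7
tcp_pos: [0.4661, 0.3495, 0.0501]
tool_rot: [1.0, 0.016, -0.0, 0.0]
force: [0.3, 0.1, -2.2]
finger_gap: 0.271
now 7.7 [0.4661 0.3495 0.0501] yaw 1.85 q [ 0.45  0.73  1.67 -0.    0.74  1.99] F [ 0.3  0.1 -2.2] gap 0.271 tilt [-0.01 -0.01]
shift cm [ 0.03 -0.02  0.66] spin 0.05
```

```bash
python3 -m crank '[[[0,0,0.1],0],[[0,0,0.2],0],[[0,0,0.3],0],[[0,0,0.3],0]]'
python3 -m crank '[[[0,0,0.1],0],[[0,0,0.2],0],[[0,0,0.3],0],[[0,0,0.3],0]]'
python3 to.py .4664 .3497 .0348 1.8
```

```text
t: 8.1
tcp_pos: [0.4662, 0.3494, 0.0471]
tool_rot: [1.0, 0.016, -0.0, 0.0]
force: [0.6, 0.4, -2.4]
finger_gap: 0.269
t: 8.5
tcp_pos: [0.4661, 0.3494, 0.0441]
tool_rot: [1.0, 0.016, -0.0, 0.0]
force: [-0.7, -0.1, -1.5]
finger_gap: 0.271
now 8.5 [0.4661 0.3494 0.0441] yaw 1.84 q [0.45 0.74 1.67 0.   0.73 1.99] F [-0.7 -0.1 -1.5] gap 0.271 tilt [-0.02 -0.01]
shift cm [ 0.03 -0.03  0.93] spin 0.04
```

The underside is about 8 mm below the pin top with no resistance, so the pin is in the hole. Next I press in small steps.

```bash
python3 -m crank '[[[0,0,0.1],0],[[0,0,0.2],0],[[0,0,0.2],0]]'
python3 -m crank '[[[0,0,0.1],0],[[0,0,0.2],0],[[0,0,0.2],0]]'
python3 -m crank '[[[0,0,0.1],0],[[0,0,0.2],0],[[0,0,0.2],0]]'
python3 to.py .4664 .3497 .0348 1.8
```

```text
t: 8.8
tcp_pos: [0.4663, 0.3495, 0.0428]
tool_rot: [1.0, 0.016, 0.0, -0.0]
force: [-0.2, -0.8, 2.1]
finger_gap: 0.271
t: 9.1
tcp_pos: [0.4663, 0.3495, 0.0409]
tool_rot: [1.0, 0.016, 0.0, -0.0]
force: [-1.0, -0.8, 5.9]
finger_gap: 0.269
t: 9.4
tcp_pos: [0.4664, 0.3495, 0.0391]
tool_rot: [1.0, 0.016, 0.0, -0.0]
force: [-1.5, -2.4, 7.7]
finger_gap: 0.274
now 9.4 [0.4664 0.3495 0.0391] yaw 1.85 q [ 0.45  0.75  1.67 -0.    0.72  1.99] F [-1.5 -2.4  7.7] gap 0.274 tilt [0.03 0.01]
shift cm [ 0.   -0.02  0.43] spin 0.05
```

```bash
python3 -m crank '[[[0,0,0.1],0],[[0,0,0.2],0],[[0,0,0.2],0]]'
python3 -m crank '[[[0,0,0.1],0],[[0,0,0.15],0],[[0,0,0.15],0]]'
python3 -m crank '[[[0,0,0.1],0],[[0,0,0.1],0]]'
python3 to.py .4664 .3497 .0348 1.8
```

```text
t: 9.7
tcp_pos: [0.4664, 0.3496, 0.0373]
tool_rot: [1.0, 0.016, 0.0, -0.0]
force: [-2.0, -1.5, 8.6]
finger_gap: 0.276
t: 10.0
tcp_pos: [0.4663, 0.3495, 0.036]
tool_rot: [1.0, 0.016, 0.0, -0.0]
force: [-2.4, -1.5, 9.4]
finger_gap: 0.272
t: 10.2
tcp_pos: [0.4664, 0.3496, 0.0351]
tool_rot: [1.0, 0.016, 0.0, -0.0]
force: [-2.6, -1.0, 10.9]
finger_gap: 0.268
now 10.2 [0.4664 0.3496 0.0351] yaw 1.85 q [ 0.45  0.75  1.68 -0.    0.71  1.99] F [-2.6 -1.  10.9] gap 0.268 tilt [0.04 0.01]
shift cm [ 0.   -0.01  0.03] spin 0.05
```

```bash
python3 -m crank '[[[0,0,0.05],0],[[0,0,0.1],0],[[0,0,0.1],0]]'
python3 -m crank '[[[0,0,0.05],0],[[0,0,0.1],0],[[0,0,0.1],0]]'
python3 to.py .4664 .3497 .0348 1.8
```

```text
t: 10.5
tcp_pos: [0.4664, 0.3496, 0.0347]
tool_rot: [1.0, 0.016, 0.0, -0.0]
force: [-3.8, -2.2, 14.2]
finger_gap: 0.271
t: 10.8
tcp_pos: [0.4664, 0.3496, 0.0347]
tool_rot: [1.0, 0.016, 0.001, -0.0]
force: [-3.5, -2.5, 19.3]
finger_gap: 0.272
now 10.8 [0.4664 0.3496 0.0347] yaw 1.86 q [ 0.45  0.75  1.68 -0.    0.71  1.99] F [-3.5 -2.5 19.3] gap 0.272 tilt [0.07 0.02]
shift cm [-0.   -0.01 -0.01] spin 0.06
```

TCP z has stopped at 0.0347 while the force rises to 19 N, so it's on the hard stop. I'll hold and check by eye.

```bash
python3 -m crank '[[[0,0,0],0],[[0,0,0],0],[[0,0,0],0],[[0,0,0],0],[[0,0,0],0]]'
python3 - <<'E'
from h import *
s=snap('scene','s5.png')[:,:,::-1]
cv2.imwrite('pics/c5.png',cv2.resize(s[250:325,275:375],(800,600),interpolation=cv2.INTER_CUBIC))
E
python3 to.py .4664 .3497 .0348 1.8
```

```text
t: 11.3
tcp_pos: [0.4664, 0.3495, 0.0347]
tool_rot: [1.0, 0.016, 0.001, -0.0]
force: [-4.3, -2.8, 19.0]
finger_gap: 0.272
now 11.35 [0.4664 0.3496 0.0347] yaw 1.86 q [ 0.45  0.75  1.68 -0.    0.71  1.99] F [-4.1 -2.1 20.6] gap 0.276 tilt [0.06 0.02]
shift cm [ 0.   -0.01 -0.01] spin 0.06
```

View pics/c5.png

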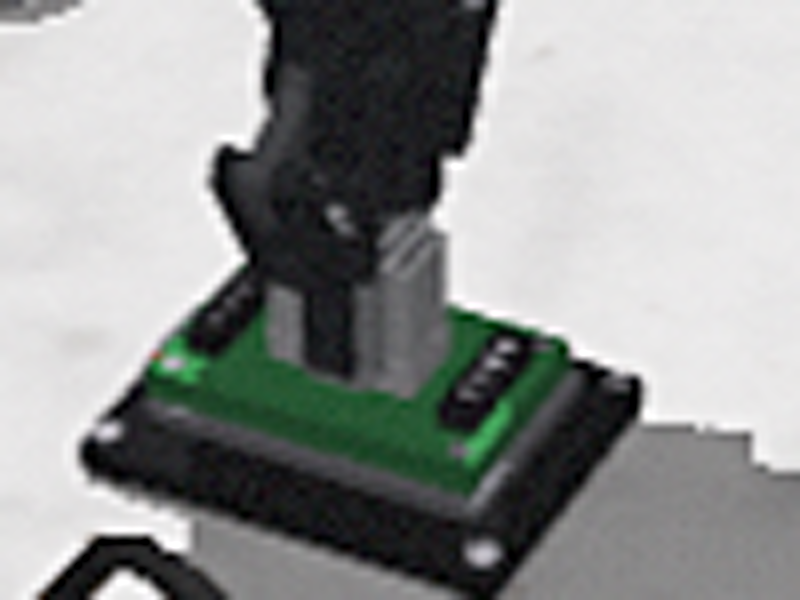

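The module sits flat and square on the nest, with its corners at (150,365), (475,480) and (570,350). The nest is down on the base.

```bash
python3 -c "
from station import manip
print(manip.sign_off())"
```

```text
the job is handed in; nothing more can be done
None
```

The green module is on the jig with its hole over the pin, pressed down until the nest reached its stop. I handed the job in at about 11.4 s, still holding and pressing the module. It went down over the pin on the first try, so no sliding about was needed.

**Seating:** The tool met the nest at a height of about 42.8 mm and stopped at 34.7 mm, roughly the 8 mm of full travel. It then held that height while the measured downward push rose from 11 N to about 20 N, which is what a hard stop looks like.

**Position:** The last picture shows the module flat and square on the sunken nest. The tool is within about 0.2 mm and 0.1° of my estimate of the jig's pose, which is itself only good to about 2 mm and 1–2°.

**Disagreements:** The two cameras differed by about 2° on the jig's angle, and I went with the top view (about 1.8°). A sideways force of about 5 N remained at the end, probably from the hole rubbing on the pin or friction on the nest.

**Bystanders:** The arm's path kept clear of the other things on the bench. I did not re-measure their positions at the end.

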